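# Seat the rod carrier and clamp it an eighth turn past snug

## Task

Gently push the rod carrier along its rails in the clamp fixture until it is fully home against the blue stop. Then turn the red knob clockwise until the resistance rises sharply, give it an eighth of a turn (45 degrees) more and no further, and let go. Leave everything else on the bench alone.

Things in the scene. Friction and masses are not known exactly. Their poses are not given: they have to be found in the camera images.
- home_mark (a point): Point on the fixed clamp fixture (base plate 240 x 210 mm, 12 mm thick), on the upper face of its steel bed, 22 mm above the table, under the knob's axis. x runs along the two guide rails (64 mm apart, tops 36 mm above the table) towards the blue end stop, whose face is 60 mm on; y across, z up.
- carrier: Loose rod carrier, about 0.5 kg: plate 180 x 60 x 10 mm on the bed between the rails (2 mm side play), white ceramic block 50 x 44 mm with flat top 40 mm above the underside, gold rods. Origin: underside, below the block's middle; x towards the stop. Far edge at x +60 mm. Fully home: far edge on the stop, origin at home_mark. It starts 12 to 30 mm short; sliding it takes under 10 N.
- push_plate (a point): Middle of the outer face of the carrier's upright steel push plate (56 mm wide, 46 mm high, 8 mm thick) at the end away from the stop: 120 mm behind the carrier's origin, 25 mm above its underside; same axes as the carrier. Push here along +x; the space before it is free.
- clamp: Fixed bridge clamp over the carrier: two posts 112 mm apart and a cross beam (34 mm along x, 132 mm along y, top 99 mm above the table) with the screw and red knob on it and, below, a sprung pressure foot 38 mm across with rubber studs that comes down on the ceramic block. Origin: on the knob's axis, level with the table; same axes as home_mark.
- knob_axis (a point): Centre of the upper face of the red hand knob, a disc 104 mm across and 12 mm thick on top of the bridge; upper face about 128 mm above the table at knob angle 0. The axis is vertical. The knob sinks 3 mm per radian as it is tightened.
- peg (a point): Middle of the black finger peg that stands upright on the knob's disc: 14 mm across, 34 mm high (17 mm above and below this point), 42 mm from the knob's axis; about 145 mm above the table. Grip it from above or push it sideways to wind the knob round. x of this point runs from the peg to the axis.
- knob (a joint): Knob angle, rad; grows clockwise from above (tightening). Starts at 0 to 0.6, limit 5. It runs freely (about 1 N at the peg) until the foot meets the block 0.4 to 2 rad after the start; where differs every time and must be felt. Then the push needed at the peg climbs at once: about 2.5 N at 0.15 rad past that, 4 to 5 N at 0.3, 8 N at 0.8 rad. When let go it stays.
- collar: Bystander: brass collar ring, 24 mm across, 10 mm high, lying on the fixture's base plate beside the rails. Origin: centre of its underside. Leave alone.
- spare_pad: Bystander: white plastic disc, 22 mm across, 12 mm high, on the fixture's base plate on the other side. Origin: centre of its underside. Leave alone.
- tube: Bystander: sample tube with blue cap, 30 mm across, 100 mm tall, standing. Origin: centre of its underside. Leave alone.
- rod_stub: Bystander: flange 64 mm across with four upright steel rods, 70 mm tall. Origin: centre of its underside. Leave alone.
- lens_cage: Bystander: round aluminium cage with gold core, 56 mm across, 70 mm tall. Origin: centre of its underside. Leave alone.
- driver: Bystander: screwdriver with yellow handle, 160 mm long, lying. Origin under its middle. Leave alone.
- screw_tray: Bystander: shallow grey tray with screws, 100 x 80 x 22 mm. Origin: centre of its underside. Leave alone.
Things that resemble listed ones, but are neither listed nor needed, are in the scene too. There is more than one size of the carrier; the job needs the smallest.

How it is judged:
On the way, in this order (a step that is already met when the one before it is completed fails the run):
1. the carrier is fully home against the stop, before the clamp bites (x of carrier in the frame of home_mark above -0.0025 m and horizontal distance between carrier and home_mark below 0.005 m and contact force between clamp and carrier below 3 N), for 0.2 s.
2. the clamp is tightened to an eighth of a turn past snug (clamp force 26 to 60 N), the carrier still home (x of carrier in the frame of home_mark above -0.0025 m and horizontal distance between carrier and home_mark below 0.005 m and contact force between clamp and carrier between 26 and 60 N), for 0.2 s.
At the end, for the whole second after the job is handed in: The carrier is home against the blue stop (within 2.5 mm, and within 5 mm of the home mark), and the knob stands about 45 degrees past the point where the foot met the block (the foot presses with 26 to 60 N, which corresponds to about 28 to 63 degrees past snug); knob and carrier are at rest (all of step 2 and linear speed of carrier below 0.01 m/s and velocity of joint knob between -0.05 and 0.05 rad/s); the robot touches nothing.
It fails at once if the clamp is overtightened: the foot presses the ceramic with more than 68 N (about 72 degrees past snug) (contact force between clamp and carrier above 68 N).
It fails at once if the carrier is rammed: fingers press it with more than 40 N (contact force between the fingers and carrier above 40 N).
It fails at once if a bystander (ring, disc, tube, flange, cage, screwdriver or tray) is moved more than 25 mm (distance of any of collar, spare_pad, tube, rod_stub, lens_cage, driver, screw_tray from where it was at the start of the episode above 0.025 m).
It also fails if it takes over 58 s, if anything falls off the work surface, if the arm or the gripper's body presses on something with over 40 N, if the wrist force passes 120 N, or if a joint passes its speed limit or range.

## Robot

A 6-joint arm with a two-finger parallel gripper is mounted at the origin on the work surface. World frame = base frame: x ahead of the robot, y to its left, z up, the work surface at z = 0. Lengths are in m, angles in rad, forces in N, time in s.
With the tool pointing down it reaches from about 0.375 to 0.9 m from the base axis. Payload 3.1 kg.
Tool frame: the origin (TCP) lies at the very end of the fingers, on their centre line; the grasp point (between the pads) lies 19 mm behind it; z points along the fingers, y is the direction in which the jaws open and shut (so a half turn about z gives the same grasp; the last joint's range is limited). The gripper opens to 85 mm and grips with 20 to 120 N. Pads are 22 mm wide; open, the fingers measure 114 mm over their backs; the gripper's body (76 mm by 85 mm) begins 54 mm behind the grasp point. The pads swing forward as they close: fully open they stand 13 mm farther back than shut.
Start: joints at [1.171, 0.527, 1.433, -0, 1.181, -0.178], TCP at [0.137, 0.61, 0.207] pointing down, gripper open.
Joint ranges: [-3.08, 3.08], [-0.75, 2.2], [0.22, 2.44], [-1.43, 4.57], [0, 2.65], [-2.85, 2.85]. Speed limits (rad/s): [2.79, 2.79, 3.14, 3.14, 3.14, 3.14].

## Interface

Orientations are given as a unit quaternion [x, y, z, w].
In Python, from cell import r gives the robot as it stands. The module is installed in compiled form; this text tells all that it offers. Calls block until the motion is done:
- r.movep(position, orientation): joint-space move of the TCP to a pose.
- r.move_l(position, ori=None, feed=0.15): straight line of the TCP; ori=None keeps the orientation; feed is the mean speed in m/s.
- r.set_joints(angles): joint-space move.
- r.open_gripper() and r.close_gripper(effort=None): open the fingers fully, or close them until they stop; effort is the grip in N (None keeps the last).
- r.wait(seconds).
- r.solve_ik(position, orientation): joint angles nearest the present ones, or None.
- r.get_state(): the state.
- r.capture(name): name is "side" or "top"; returns a dict with "image" (400x640x3 uint8, red, green, blue), "K" (3x3 intrinsics, pixels), "xyz" and "attitude" of the camera in the world. Camera axes: x right, y up, looking along -z (the intrinsics and any distortion apply to the point x, -y, -z); pixel columns grow to the right and rows downward; lengths in m; the calibration is good to about 2 mm. A picture is of the moment at which its call begins. There is no depth.
A pose or a line that the arm cannot do raises r.PlanningError and nothing moves.
- r.sign_off(): hands the job in, once; it reports no verdict.
The state is a dict: "clock": time; "qpos": joint angles; "qvel": joint speeds; "joint_torque": joint torques, N m; "tool_pos": TCP position; "eef_rot": TCP orientation; "ft_force": force on the tool from outside, world axes, zero at the start; "moment": the same for the moment, N m; "grip_width": finger opening in m.
Only numpy, scipy, OpenCV 4.12 (cv2) and the standard library are available. Lean on these libraries where they do the work, as an engineer would, in place of code of your own. Each camera call takes 0.05 s, during which the arm holds its last target.

## Working session

There is one attempt and no reset: what is moved stays moved. The work goes in short steps, each a Python script; the robot and the scene stay as the last script left them, time stands still between calls to the robot, and variables do not carry over. Pictures are saved under pics/ and viewed, and the job is handed in when it is done.

```bash
mkdir -p pics
python3 - <<'E'
from cell import r
import cv2,numpy as np
s=r.get_state();print(s)
for n in("top","side"):
    c=r.capture(n);cv2.imwrite(f"pics/{n}0.png",c["image"][:,:,::-1]);print(n,c["K"],c["xyz"],c["attitude"],[k for k in c])
    np.save(f"pics/{n}0.npy",{k:c[k] for k in c},allow_pickle=True)
E
```

```text
{'clock': 0.0, 'qpos': array([ 1.17051200e+00,  5.28419110e-01,  1.43388753e+00, -2.27369533e-05,
        1.18141798e+00, -1.78528480e-01]), 'qvel': array([-0.00070418,  0.00133356,  0.00070349,  0.00049565, -0.00017668,
        0.00101681]), 'joint_torque': array([ 8.37214830e-04, -4.42352629e+01, -1.78027761e+01, -1.38029727e-04,
        8.31971382e-03,  1.05329795e-05]), 'tool_pos': array([0.13715722, 0.60898198, 0.20606729]), 'eef_rot': array([ 1.10646511e-01,  9.93859252e-01, -1.02465728e-03, -2.94139502e-04]), 'ft_force': array([-0.57947451, -0.79464107, -0.83257511]), 'moment': array([-0.00059668,  0.0515403 , -0.00810151]), 'grip_width': 0.0857171357389294}
top [[364.39344679   0.         323.42739758]
 [  0.         364.39344679 199.36869752]
 [  0.           0.           1.        ]] [0.31745551 0.00336067 1.10804096] [-0.04043313  0.0385602   0.70792623 -0.70407295] ['image', 'K', 'xyz', 'attitude']
side [[423.91266416   0.         315.79670915]
 [  0.         423.91266416 202.02221305]
 [  0.           0.           1.        ]] [0.89693568 1.06342293 0.91842421] [0.09284131 0.45383521 0.86897453 0.17406136] ['image', 'K', 'xyz', 'attitude']
```

View pics/top0.png

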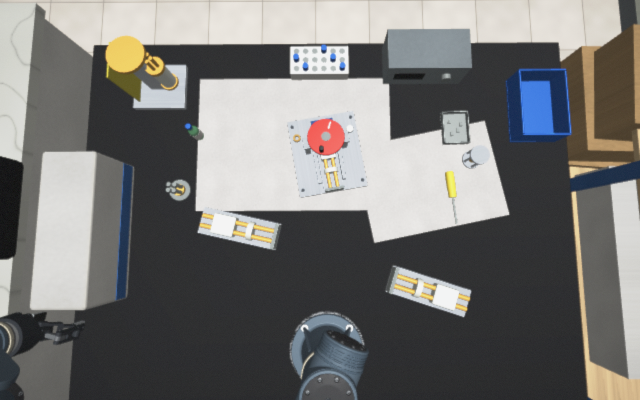

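View pics/side0.png

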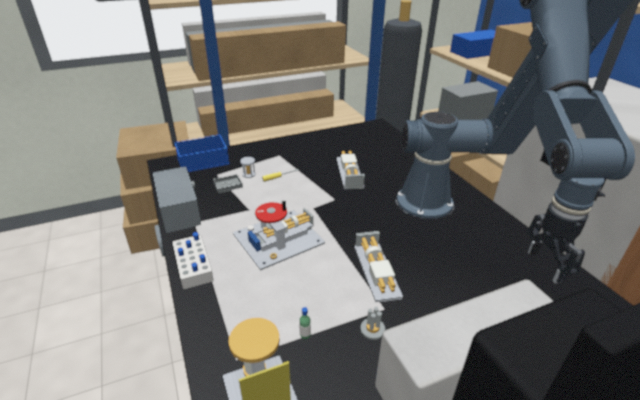

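Run:
```python
import cv2
t=cv2.imread("pics/top0.png");cv2.imwrite("pics/topcrop.png",cv2.resize(t[105:205,280:375],None,fx=6,fy=6,interpolation=cv2.INTER_CUBIC))
t=cv2.imread("pics/side0.png");cv2.imwrite("pics/sidecrop.png",cv2.resize(t[190:275,225:335],None,fx=7,fy=7,interpolation=cv2.INTER_CUBIC))
```

```text
(no output)
```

View pics/topcrop.png

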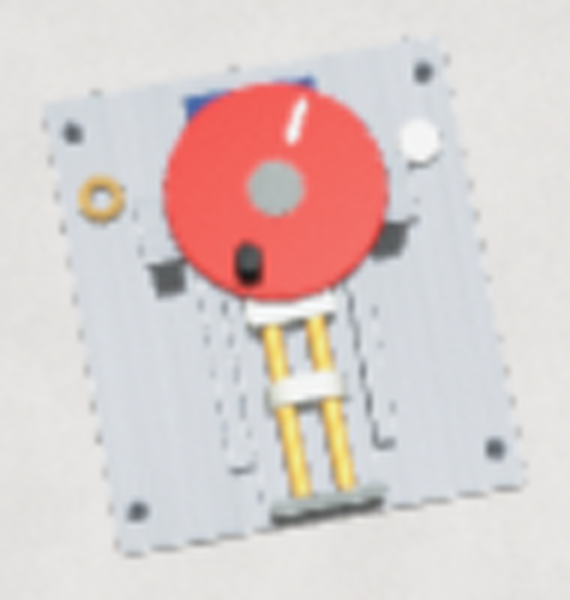

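View pics/sidecrop.png

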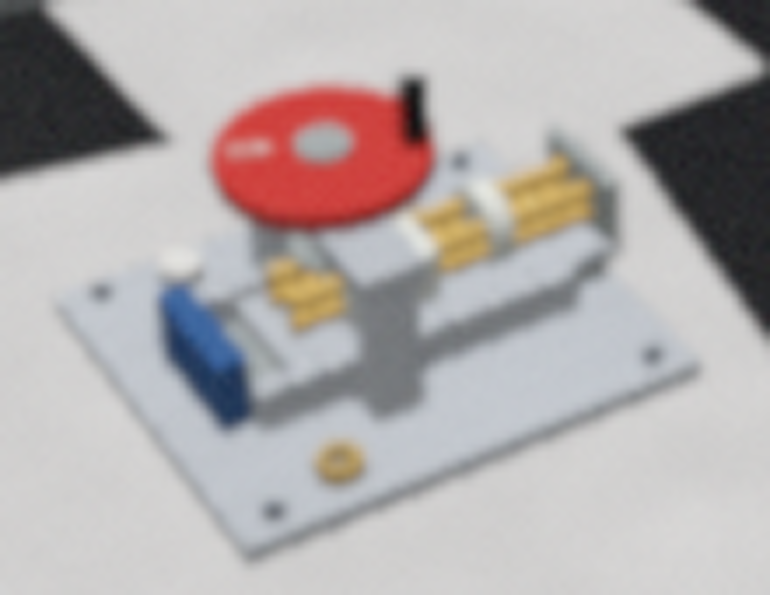

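```bash
cat > h.py <<'E'
import numpy as np,cv2
from scipy.spatial.transform import Rotation as R
def load(n): return np.load(f"pics/{n}.npy",allow_pickle=True).item()
def back(c,uv,z):
    K=c["K"];uv=np.atleast_2d(np.asarray(uv,float))
    d=np.c_[(uv[:,0]-K[0,2])/K[0,0],-(uv[:,1]-K[1,2])/K[1,1],-np.ones(len(uv))]
    d=R.from_quat(c["attitude"]).apply(d); o=np.asarray(c["xyz"])
    return o+d*((z-o[2])/d[:,2])[:,None]
def proj(c,P):
    p=R.from_quat(c["attitude"]).inv().apply(np.atleast_2d(P)-c["xyz"])
    K=c["K"];return np.c_[K[0,0]*p[:,0]/-p[:,2]+K[0,2],K[1,1]*-p[:,1]/-p[:,2]+K[1,2]]
def red(c):
    im=c["image"].astype(int)
    m=((im[:,:,0]>150)&(im[:,:,1]<130)&(im[:,:,2]<130)).astype(np.uint8)
    n,l,s,_=cv2.connectedComponentsWithStats(m);k=1+np.argmax(s[1:,4])
    cs,_=cv2.findContours((l==k).astype(np.uint8),cv2.RETR_EXTERNAL,cv2.CHAIN_APPROX_NONE)
    return cv2.convexHull(cs[0])[:,0]
def tq(x,y,gamma):  # tool pointing down, tool y axis at world heading gamma
    y=np.array([np.cos(gamma),np.sin(gamma),0]);z=np.array([0,0,-1.]);x=np.cross(y,z)
    return R.from_matrix(np.c_[x,y,z]).as_quat()
E
python3 - <<'E'
from h import *
t=load("top0");s=load("side0")
tc=lambda p:np.array([280,105])+(np.array(p)+.5)/6-.5
sc=lambda p:np.array([225,190])+(np.array(p)+.5)/7-.5
B=back(t,tc([(45,103),(437,38),(523,487),(122,553)]),.012)
print("base top",B.round(4).tolist(),B.mean(0))
BS=back(s,sc([(55,303),(250,550),(700,365)]),.012);print("base side",BS.round(4).tolist())
for P in(B,):
    e=P[1]-P[2];f=P[0]-P[3];g=P[0]-P[1];h=P[3]-P[2]
    print([np.degrees(np.arctan2(a[1],a[0])).round(2) for a in(e,f)],[np.degrees(np.arctan2(-a[0],a[1])).round(2) for a in(g,h)],[np.linalg.norm(a) for a in(e,f,g,h)])
for c,n in((t,'t'),(s,'s')):
    P=back(c,red(c),.128);(cc,r_)=cv2.minEnclosingCircle(P[:,:2].astype(np.float32)*1000);print(n,"knob",cc,r_,cv2.fitEllipse(P[:,:2].astype(np.float32)*1000))
# peg: top at z .162
print("peg top?",back(t,tc([(248,255)]),.162),back(t,tc([(250,277)]),.128))
print("peg side top/bottom",back(s,sc([(413,82)]),.162),back(s,sc([(414,136)]),.128))
# push plate edges, top z=.022+.048..; top 
print("pp top edge",back(t,tc([(272,515),(383,500)]),.070))
print("stop",back(t,tc([(185,100),(313,82)]),.04))
print("block rear edge top",back(t,tc([(248,322),(333,312)]),.050))
E
```

```text
base top [[0.6834, 0.1174, 0.012], [0.7169, -0.0857, 0.012], [0.4814, -0.1259, 0.012], [0.4489, 0.0771, 0.012]] [ 0.58262067 -0.0042723   0.012     ]
base side [[0.7216, -0.0769, 0.012], [0.6837, 0.124, 0.012], [0.4519, 0.0851, 0.012]]
[np.float64(9.69), np.float64(9.74)] [np.float64(9.36), np.float64(9.1)] [np.float64(0.23887942460092862), np.float64(0.2379476123746505), np.float64(0.20583140748795817), np.float64(0.20562707433290975)]
t knob (602.18359375, -0.9749531745910645) 52.017818450927734 ((601.7984008789062, -0.6235508918762207), (101.21416473388672, 103.00914001464844), 128.0761260986328)
s knob (607.6007080078125, 8.203805923461914) 55.169029235839844 ((606.1905517578125, 9.105531692504883), (98.18763732910156, 107.11139678955078), 124.71633911132812)
peg top? [[0.56338761 0.0115158  0.162     ]] [[0.56191705 0.01093963 0.128     ]]
peg side top/bottom [[0.56547419 0.01874216 0.162     ]] [[0.564377   0.01283888 0.128     ]]
pp top edge [[ 0.45984149  0.00138728  0.07      ]
 [ 0.466794   -0.05186389  0.07      ]]
stop [[ 0.67515079  0.04394229  0.04      ]
 [ 0.68410209 -0.02060492  0.04      ]]
block rear edge top [[ 0.55870556  0.01263418  0.05      ]
 [ 0.56348423 -0.0293299   0.05      ]]
```

Run:
```python
from h import *
t=load("top0");s=load("side0")
tp=[0.13715722, 0.60898198, 0.20606729]
for c,n in((t,'top'),(s,'side')):
    p=proj(c,[tp,[0,0,0],[tp[0],tp[1],tp[2]+.019]]);print(n,p)
    im=c["image"][:,:,::-1].copy()
    x,y=p[0].round().astype(int);a,b=max(x-50,0),max(y-50,0)
    im=cv2.resize(im[b:y+50,a:x+50],None,fx=6,fy=6,interpolation=cv2.INTER_CUBIC)
    for q in p: cv2.circle(im,(int((q[0]-a+.5)*6),int((q[1]-b+.5)*6)),4,(0,0,255),1)
    cv2.imwrite(f"pics/tcp{n}.png",im)
```

```text
top [[ 73.48277119 316.93211315]
 [326.26827632 349.48587418]
 [ 67.96355919 318.61775689]]
side [[538.84012437 278.59448854]
 [424.12470454 201.34237054]
 [541.33069505 272.70686181]]
```

View pics/tcptop.png

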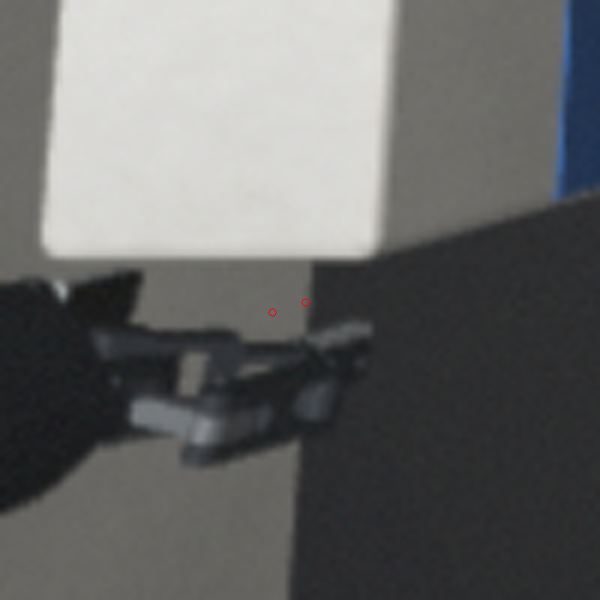

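View pics/tcpside.png

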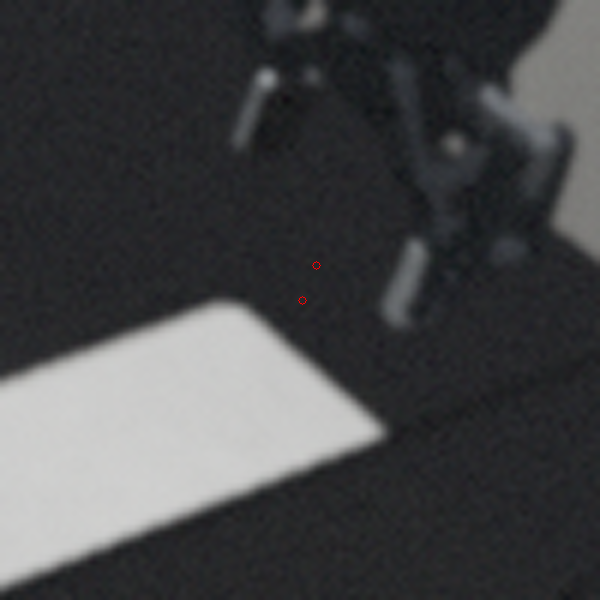

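Run:
```python
from cell import r
from h import *
c=np.array([.603,.001]);yaw=np.radians(9.6)
print("start gamma",np.degrees(np.arctan2(*R.from_quat(r.get_state()["eef_rot"]).as_matrix()[[1,0],1])))
for off in(90,-90):
    q=r.solve_ik([.41,-.034,.12],tq(0,0,yaw+np.radians(off)));print(off,q)
for off in(0,180):
    for az in(180,150,120,90,60,30,0,-20):
        a=np.radians(az);p=c+.042*np.array([np.cos(a),np.sin(a)])
        q=r.solve_ik([*p,.14],tq(0,0,a+np.radians(off)));print(off,az,None if q is None else np.round(q,2))
g=yaw+np.pi/2
r.close_gripper(20)
r.movep([.40,-.036,.12],tq(0,0,g))
s=r.get_state();print(s["clock"],s["tool_pos"],s["ft_force"],s["grip_width"],s["qpos"])
for n in("top","side"):
    cc=r.capture(n);cv2.imwrite(f"pics/{n}1.png",cc["image"][:,:,::-1]);np.save(f"pics/{n}1.npy",cc,allow_pickle=True)
    print(proj(cc,s["tool_pos"]))
    im=cc["image"][:,:,::-1].copy()
    x,y=proj(cc,s["tool_pos"])[0].round().astype(int);a,b=x-45,y-45
    im=cv2.resize(im[b:y+45,a:x+45],None,fx=6,fy=6,interpolation=cv2.INTER_CUBIC)
    q=proj(cc,s["tool_pos"])[0]
    cv2.circle(im,(int((q[0]-a+.5)*6),int((q[1]-b+.5)*6)),4,(0,0,255),1)
    cv2.imwrite(f"pics/hov{n}.png",im)
```

```text
start gamma 77.29014319584923
90 [-3.55928645e-01  4.05578082e-01  2.03847041e+00 -4.44089210e-16
  6.97544156e-01 -2.09427658e+00]
-90 [-3.55928645e-01  4.05578082e-01  2.03847041e+00 -4.44089210e-16
  6.97544156e-01  1.04731607e+00]
0 180 None
0 150 [-0.16  0.54  1.65 -0.    0.96 -2.78]
0 120 [-0.13  0.56  1.6  -0.    0.98 -2.22]
0 90 [-0.11  0.58  1.55 -0.    1.01 -1.68]
0 60 [-0.12  0.61  1.49 -0.    1.04 -1.17]
0 30 [-0.14  0.62  1.46 -0.    1.06 -0.66]
0 0 [-0.17  0.63  1.44 -0.    1.07 -0.17]
0 -20 [-0.19  0.63  1.45 -0.    1.07  0.15]
180 180 [-0.2   0.53  1.66 -0.    0.95 -0.2 ]
180 150 [-0.16  0.54  1.65 -0.    0.96  0.37]
180 120 [-0.13  0.56  1.6  -0.    0.98  0.92]
180 90 [-0.11  0.58  1.55 -0.    1.01  1.46]
180 60 [-0.12  0.61  1.49 -0.    1.04  1.98]
180 30 [-0.14  0.62  1.46 -0.    1.06  2.48]
180 0 None
180 -20 None
3.3583 [ 0.4002839  -0.03567251  0.12007683] [ 0.08495192 -0.09287463  0.2669804 ] -0.00014994900557902116 [-3.68771181e-01  3.96047385e-01  2.06104703e+00  7.81353132e-05
  6.84098919e-01 -2.10795915e+00]
[[338.69070042 209.5401078 ]]
[[324.65303873 192.45174942]]
```

View pics/hovtop.png

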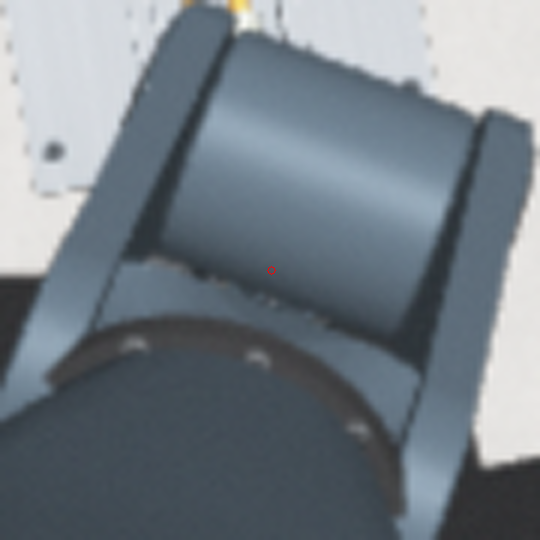

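View pics/hovside.png

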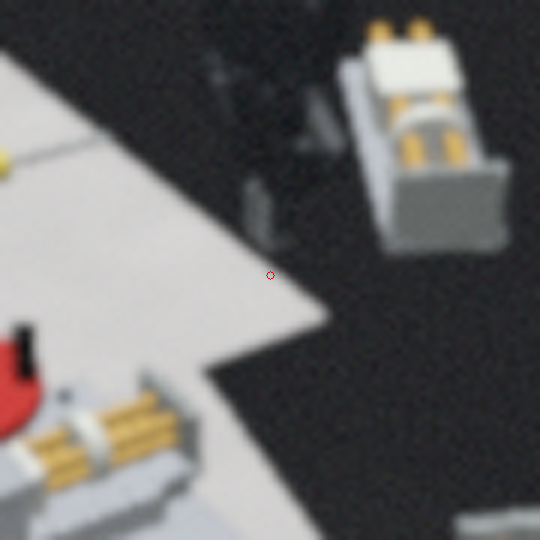

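Run:
```python
from h import *
s=load("side1")
im=s["image"][:,:,::-1][150:210,290:350].astype(float)
im=(255*(np.clip(im/255,0,1))**.45).astype(np.uint8)
cv2.imwrite("pics/enh.png",cv2.resize(im,None,fx=9,fy=9,interpolation=cv2.INTER_CUBIC))
```

```text
(no output)
```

View pics/enh.png

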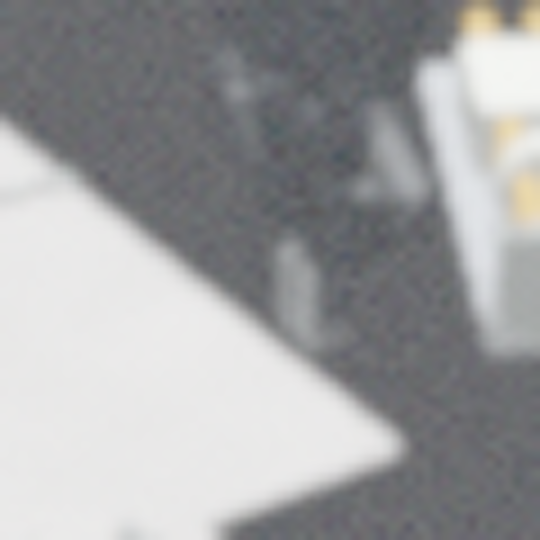

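View pics/side1.png

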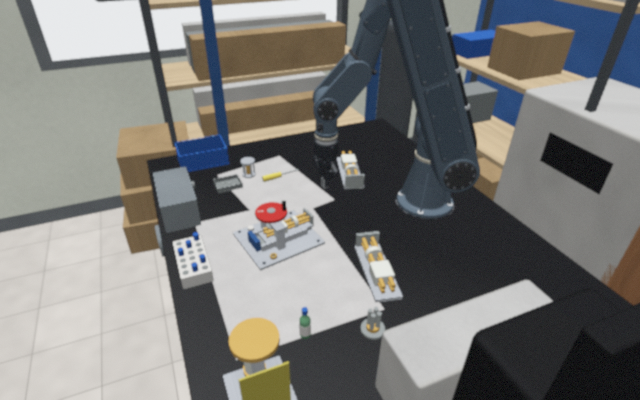

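Run:
```python
from h import *
s=load("side1");t=load("top0")
im=cv2.resize(s["image"][:,:,::-1][150:230,380:470],None,fx=7,fy=7,interpolation=cv2.INTER_CUBIC)
th=np.linspace(0,2*np.pi,60)
def dr(im,c,P,o,f,col=(0,0,255)):
    for q in proj(c,P):
        cv2.circle(im,(int((q[0]-o[0]+.5)*f),int((q[1]-o[1]+.5)*f)),2,col,-1)
for rr in(.08,.1):
  dr(im,s,np.c_[rr*np.cos(th),rr*np.sin(th),0*th],(380,150),7)
cv2.imwrite("pics/bs.png",im)
im=cv2.resize(t["image"][:,:,::-1][300:400,270:380],None,fx=5,fy=5,interpolation=cv2.INTER_CUBIC)
for rr in(.08,.1):dr(im,t,np.c_[rr*np.cos(th),rr*np.sin(th),0*th],(270,300),5)
cv2.imwrite("pics/bt.png",im)
```

```text
(no output)
```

View pics/bs.png

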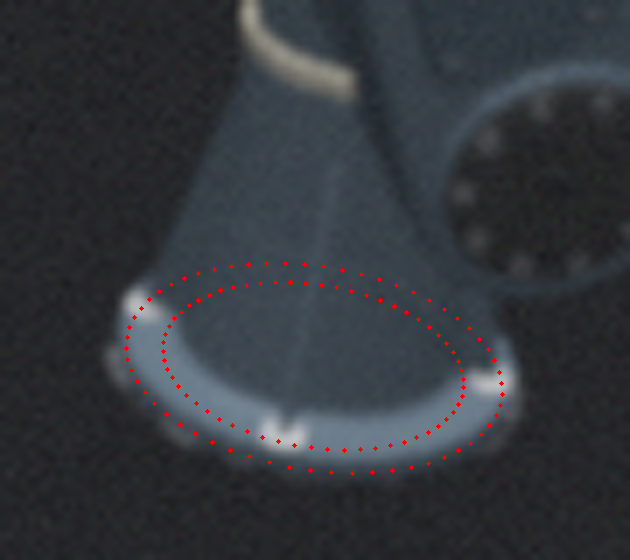

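View pics/bt.png

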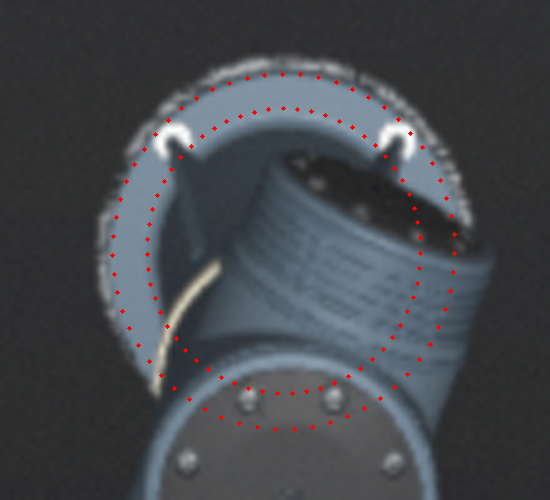

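Run:
```python
from cell import r
from h import *
K=np.array([.603,.002]);yaw=np.radians(9.5);ux=np.array([np.cos(yaw),np.sin(yaw)])
g=yaw+np.pi/2
P=lambda x,z:[*(K+x*ux),z]
r.move_l(P(-.205,.12),tq(0,0,g),feed=.15)
r.move_l(P(-.205,.035),feed=.15)
def F(n=3):
    return np.mean([r.get_state()["ft_force"] for _ in range(n)],axis=0)
r.wait(.1);f0=F();print(r.get_state()["clock"],f0)
r.move_l(P(-.162,.035),feed=.06)
x=-.162
while x<-.128:
    s=r.get_state();d=s["ft_force"]-f0;fx=-d[:2]@ux
    xt=(s["tool_pos"][:2]-K)@ux
    print(round(s["clock"],2),round(x,4),round(xt,4),round(fx,2),d.round(1))
    if fx>12: break
    x+=.002
    r.move_l(P(x,.035),feed=.04)
```

```text
4.525 [-1.24783039 -0.14635841 -0.35731225]
5.39 -0.162 -0.1626 -1.21 [1.2 0.4 0.5]
5.64 -0.16 -0.1601 -1.32 [1.3 0.4 0.7]
5.89 -0.158 -0.1578 -1.91 [1.9 0.3 1.4]
6.14 -0.156 -0.1558 -1.88 [ 2.  -0.4  0.7]
6.39 -0.154 -0.1538 -1.06 [ 1.2 -0.7  0.9]
6.64 -0.152 -0.152 -0.66 [0.6 0.6 0. ]
6.89 -0.15 -0.1515 3.24 [-3.  -1.7  3.7]
7.14 -0.148 -0.1494 3.95 [-3.9 -0.7  3.7]
7.39 -0.146 -0.1462 2.08 [-2.3  1.1  0.8]
7.64 -0.144 -0.1435 1.03 [-1.1  0.1 -0. ]
7.89 -0.142 -0.1413 1.0 [-0.9 -0.4 -1.4]
8.14 -0.14 -0.1394 1.25 [-1.1 -0.9 -0.8]
8.39 -0.138 -0.1377 0.61 [-0.7  0.5 -0.4]
8.64 -0.136 -0.1357 0.8 [-0.8 -0.  -0.8]
8.89 -0.134 -0.1336 -0.01 [ 0.1 -0.5 -0.5]
9.14 -0.132 -0.1316 0.92 [-1.   0.2 -0.3]
9.39 -0.13 -0.1297 1.72 [-1.7 -0.3 -0.5]
```

Run:
```python
from cell import r
from h import *
K=np.array([.603,.002]);yaw=np.radians(9.5);ux=np.array([np.cos(yaw),np.sin(yaw)])
P=lambda x,z:[*(K+x*ux),z]
f0=np.array([-.6,0,0])
x=-.1285
while x<-.112:
    r.move_l(P(x,.035),feed=.04)
    s=r.get_state();d=s["ft_force"]-f0;fx=-d[:2]@ux
    xt=(s["tool_pos"][:2]-K)@ux
    print(round(s["clock"],2),round(x,4),round(xt,4),round(fx,2),d.round(1))
    if fx>9: break
    x+=.0015
c=r.capture("side");cv2.imwrite("pics/side2.png",c["image"][:,:,::-1]);np.save("pics/side2.npy",c,allow_pickle=True)
cv2.imwrite("pics/side2c.png",cv2.resize(c["image"][:,:,::-1][180:275,225:345],None,fx=6,fy=6,interpolation=cv2.INTER_CUBIC))
```

```text
9.89 -0.1285 -0.1297 5.23 [-4.9 -2.2  1.7]
10.14 -0.127 -0.1298 8.04 [-7.2 -5.5  3.6]
10.39 -0.1255 -0.1298 10.88 [-10.   -6.4   6.3]
```

View pics/side2c.png

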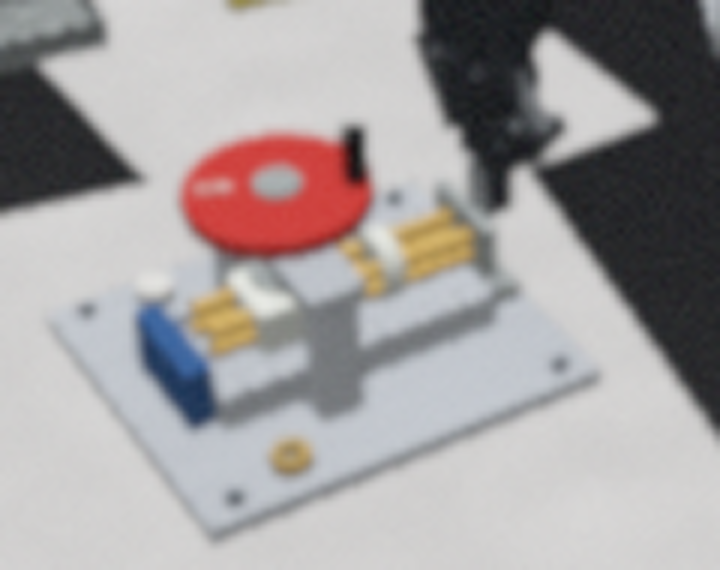

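```bash
cat >> h.py <<'E'
K=np.array([.6035,.002]);yaw=np.radians(9.5);ux=np.array([np.cos(yaw),np.sin(yaw)])
def pushpose(a,back=.018,z=.135,rad=.042):
    er=np.array([np.cos(a),np.sin(a)]);et=np.array([np.sin(a),-np.cos(a)])
    p=K+rad*er-back*et
    return [*p,z],tq(0,0,a+np.pi)
E
python3 - <<'E'
from cell import r
from h import *
K0=np.array([.603,.002]);P=lambda x,z:[*(K0+x*ux),z]
r.move_l(P(-.1235,.035),feed=.04);r.wait(.2)
s=r.get_state();print(s["clock"],(s["tool_pos"][:2]-K0)@ux,s["ft_force"])
r.move_l(P(-.175,.035),feed=.12)
r.move_l(P(-.185,.22),feed=.25)
a=np.radians(163)
p,q=pushpose(a,.034,.22)
r.movep(p,q)
print(r.get_state()["clock"])
r.move_l(p[:2]+[.135],feed=.1)
r.wait(.1);s=r.get_state();print(s["clock"],s["tool_pos"],p,s["ft_force"],s["qpos"])
c=r.capture("side");cv2.imwrite("pics/side3.png",c["image"][:,:,::-1]);np.save("pics/side3.npy",c,allow_pickle=True)
cv2.imwrite("pics/side3c.png",cv2.resize(c["image"][:,:,::-1][180:275,225:345],None,fx=6,fy=6,interpolation=cv2.INTER_CUBIC))
c=r.capture("top");cv2.imwrite("pics/top3c.png",cv2.resize(c["image"][:,:,::-1][100:210,270:390],None,fx=6,fy=6,interpolation=cv2.INTER_CUBIC));np.save("pics/top3.npy",c,allow_pickle=True)
E
```

```text
10.8917 -0.12989681306842546 [-13.76603667  -8.93037267   8.46687187]
14.2083
15.3083 [ 0.55404416 -0.01835203  0.13578631] [np.float64(0.5533945622889794), np.float64(-0.01823475010438827), 0.22] [-0.79116857 -0.56552397  0.88735237] [-2.34717084e-01  5.28134708e-01  1.68208383e+00  1.56817477e-05
  9.29552363e-01  6.18948563e-02]
```

View pics/side3c.png

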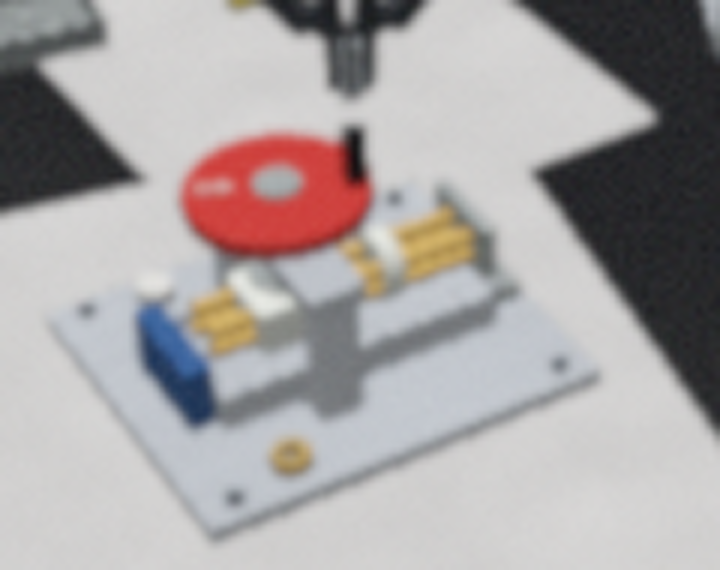

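View pics/top3c.png

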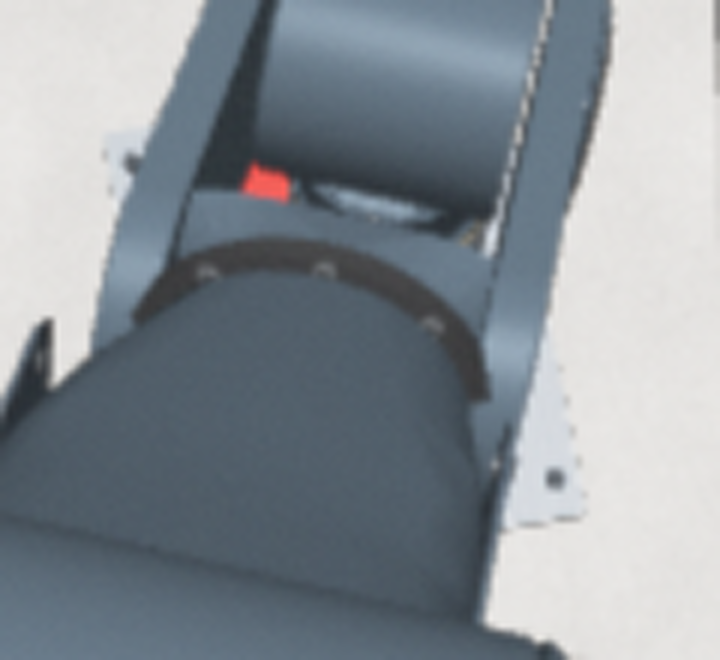

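Run:
```python
from h import *
s=load("side3")
f=lambda P:((proj(s,P)-[225,180]+.5)*6).round()
print(f([[.554,-.0184,.1358],[.554,-.0184,.1488]]),"obs tip 350,95")
print(f([[.5634,.0143,.162],[.5634,.0143,.128],[*K,.128]]),"obs peg 353,128 / 355,183; knob 277,190")
```

```text
[[354. 130.]
 [353. 110.]] obs tip 350,95
[[355. 125.]
 [358. 178.]
 [279. 182.]] obs peg 353,128 / 355,183; knob 277,190
```

Run:
```python
from cell import r
from h import *
s=r.get_state();p=list(s["tool_pos"]);p0=p[2]
f0=s["ft_force"]
for z in(.132,.129,.126,.123,.120,.117):
    r.move_l([.5534,-.0182,z],feed=.05);s=r.get_state();d=s["ft_force"]-f0
    print(z,s["tool_pos"][2].round(4),d.round(1),s["clock"])
    if abs(d[2])>3.5: break
c=r.capture("side");cv2.imwrite("pics/side4c.png",cv2.resize(c["image"][:,:,::-1][180:275,225:345],None,fx=6,fy=6,interpolation=cv2.INTER_CUBIC))
```

```text
0.132 0.1319 [-0.9 -0.   0.1] 15.6583
0.129 0.1287 [0.8 0.8 0.3] 15.9083
0.126 0.1257 [-0.6 -0.2  0.2] 16.1583
0.123 0.1228 [-0.1  0.4  1.1] 16.4083
0.12 0.1198 [-0.3 -0.8 -0.1] 16.6583
0.117 0.1168 [ 0.1  1.4 -0.3] 16.9083
```

View pics/side4c.png

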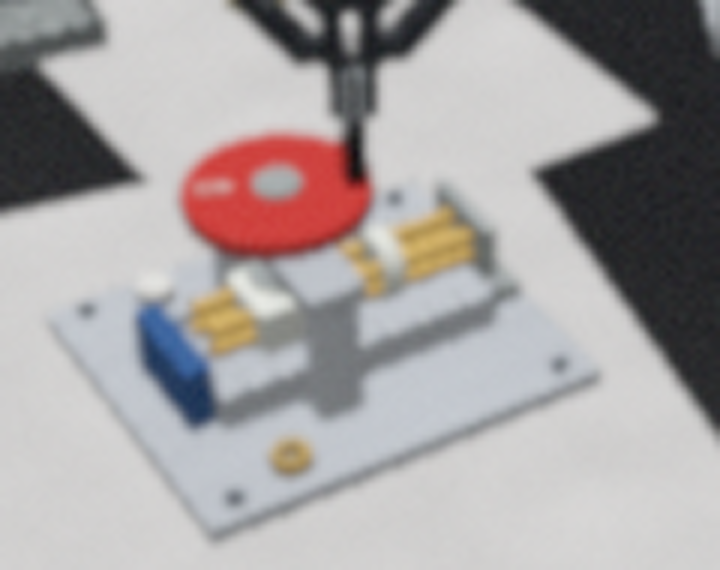

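```bash
cat >> h.py <<'E'
def Fm(r,n=4,dt=.02):
    L=[]
    for _ in range(n):
        r.wait(dt);L.append(r.get_state()["ft_force"])
    return np.mean(L,axis=0)
def pegaz(tp):
    v=np.asarray(tp[:2])-K
    return np.arctan2(v[1],v[0])-np.arctan2(.018,.042), np.linalg.norm(v)
def step(r,a,f0,z,gmax=None,feed=.06):
    p,q=pushpose(a,.018,z)
    if gmax is not None and a<gmax: q=tq(0,0,gmax+np.pi)
    r.move_l(p,q,feed=feed)
    f=Fm(r)-f0;s=r.get_state();aa,rr=pegaz(s["tool_pos"])
    et=np.array([np.sin(aa),-np.cos(aa)]);er=np.array([np.cos(aa),np.sin(aa)])
    print(round(s["clock"],2),"cmd %.3f act %.3f r %.4f Ft %.2f Fr %.2f Fz %.2f q6 %.2f"%(a,aa,rr,-f[:2]@et,f[:2]@er,f[2],s["qpos"][5]))
    return aa,-f[:2]@et
E
python3 - <<'E'
from cell import r
from h import *
f0=Fm(r,6);print(f0)
a0=np.radians(163);n=0
for b in(.028,.024,.021):
    p,q=pushpose(a0,b,.118);r.move_l(p,q,feed=.06);print(b,(Fm(r)-f0).round(2),r.get_state()["tool_pos"].round(4))
a=a0
while a>a0-.5:
    aa,ft=step(r,a,f0,.118-.003*(a0-a))
    if ft>3.0: break
    a-=.08
c=r.capture("side");cv2.imwrite("pics/side5c.png",cv2.resize(c["image"][:,:,::-1][180:275,225:345],None,fx=6,fy=6,interpolation=cv2.INTER_CUBIC))
E
```

```text
[-0.09297794 -0.21700171 -0.14887421]
0.028 [0.18 0.3  0.04] [ 0.5552 -0.0123  0.1181]
0.024 [0.37 0.24 0.29] [ 0.5563 -0.0086  0.118 ]
0.021 [0.27 0.29 0.31] [ 0.5572 -0.0057  0.118 ]
18.32 cmd 2.845 act -3.440 r 0.0457 Ft -0.29 Fr 0.07 Fz 0.35 q6 0.09
18.64 cmd 2.765 act -3.518 r 0.0456 Ft -0.33 Fr 0.16 Fz 0.06 q6 0.18
18.96 cmd 2.685 act 2.686 r 0.0456 Ft -0.45 Fr -0.32 Fz 0.25 q6 0.26
19.27 cmd 2.605 act 2.606 r 0.0456 Ft -0.15 Fr 0.37 Fz 0.35 q6 0.35
19.59 cmd 2.525 act 2.526 r 0.0456 Ft 0.09 Fr 0.05 Fz 0.22 q6 0.43
19.91 cmd 2.445 act 2.446 r 0.0457 Ft 0.07 Fr -0.05 Fz -0.07 q6 0.52
20.23 cmd 2.365 act 2.366 r 0.0456 Ft -0.38 Fr 0.12 Fz 0.25 q6 0.61
```

View pics/side5c.png

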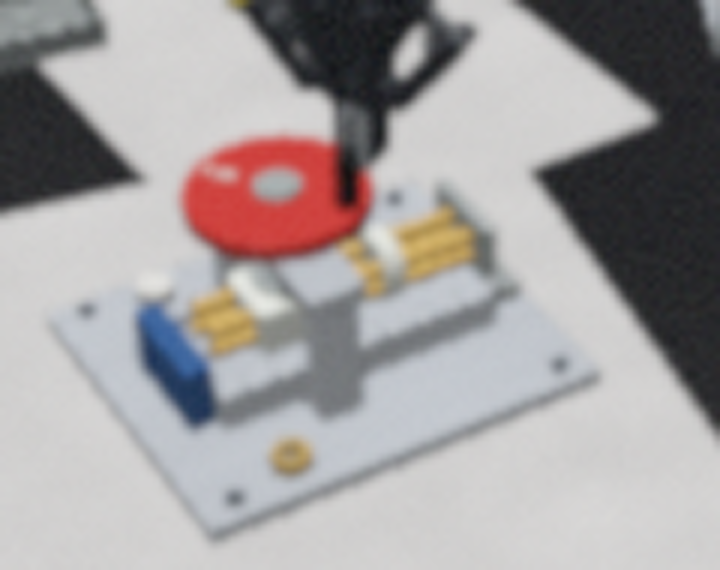

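```bash
sed -i 's/    return np.arctan2(v\[1\],v\[0\])-np.arctan2(.018,.042), np/    return np.arctan2(v[1],v[0])%(2*np.pi)-np.arctan2(.018,.042), np/' h.py
python3 - <<'E'
from cell import r
from h import *
f0=np.array([-.09,-.22,-.15])
a0=np.radians(163);a=2.365-.07
while a>a0-2.2:
    aa,ft=step(r,a,f0,.118-.003*(a0-a))
    if ft>2.6: break
    a-=.05 if ft>1.3 else .07
E
```

```text
20.59 cmd 2.295 act 2.296 r 0.0457 Ft 0.13 Fr 0.33 Fz 0.31 q6 0.68
20.91 cmd 2.225 act 2.225 r 0.0456 Ft -0.01 Fr -0.05 Fz -0.14 q6 0.76
21.23 cmd 2.155 act 2.155 r 0.0456 Ft -0.21 Fr 0.61 Fz 0.13 q6 0.83
21.54 cmd 2.085 act 2.085 r 0.0457 Ft 0.14 Fr -0.21 Fz 0.05 q6 0.91
21.86 cmd 2.015 act 2.015 r 0.0457 Ft 0.09 Fr 0.28 Fz 0.36 q6 0.98
22.18 cmd 1.945 act 1.947 r 0.0457 Ft 0.57 Fr 0.31 Fz 0.21 q6 1.06
22.49 cmd 1.875 act 1.879 r 0.0458 Ft 1.17 Fr 0.07 Fz 0.65 q6 1.13
22.81 cmd 1.805 act 1.810 r 0.0458 Ft 1.81 Fr -0.29 Fz 1.27 q6 1.21
23.12 cmd 1.755 act 1.762 r 0.0459 Ft 2.67 Fr -0.16 Fz 1.13 q6 1.26
```

Run:
```python
from cell import r
from h import *
f0=np.array([-.09,-.22,-.15])
a0=np.radians(163);a=1.69
while True:
    aa,ft=step(r,a,f0,.118-.003*(a0-a))
    if ft>7 or aa<1.38: break
    a-=.07
c=r.capture("side");cv2.imwrite("pics/side6c.png",cv2.resize(c["image"][:,:,::-1][180:275,225:345],None,fx=6,fy=6,interpolation=cv2.INTER_CUBIC))
```

```text
23.44 cmd 1.690 act 1.695 r 0.0459 Ft 3.04 Fr -0.29 Fz 1.35 q6 1.33
23.76 cmd 1.620 act 1.626 r 0.0459 Ft 2.90 Fr 0.30 Fz 1.89 q6 1.40
24.07 cmd 1.550 act 1.558 r 0.0460 Ft 3.70 Fr 0.64 Fz 1.91 q6 1.47
24.39 cmd 1.480 act 1.489 r 0.0460 Ft 4.85 Fr 0.38 Fz 2.72 q6 1.55
24.71 cmd 1.410 act 1.422 r 0.0461 Ft 5.48 Fr -0.06 Fz 3.12 q6 1.62
25.02 cmd 1.340 act 1.358 r 0.0463 Ft 5.81 Fr 0.15 Fz 3.35 q6 1.69
```

View pics/side6c.png

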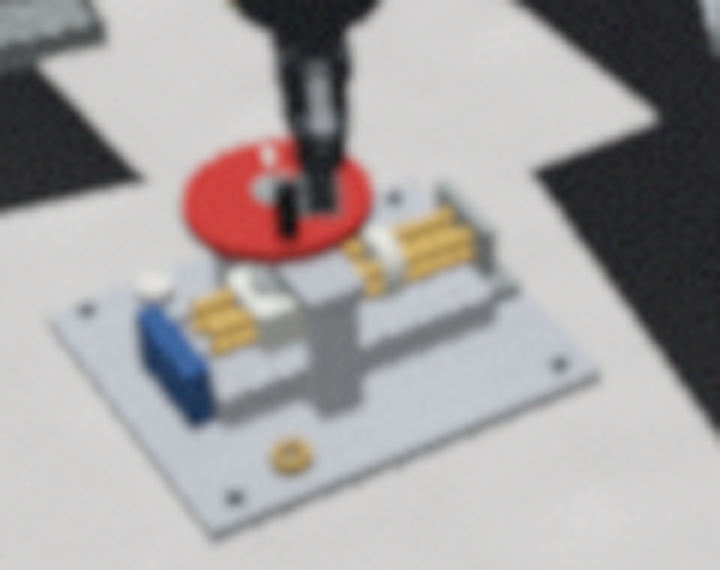

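Run:
```python
from cell import r
from h import *
f0=np.array([-.09,-.22,-.15])
a0=np.radians(163)
for a in(1.28,1.22,1.175):
    aa,ft=step(r,a,f0,.118-.003*(a0-a))
    if ft>9.5: break
# back off opposite to the push, then lift
p,q=pushpose(aa,.045,.114);r.move_l(p,feed=.1)
s=r.get_state();print(s["clock"],s["ft_force"].round(1))
r.move_l(p[:2]+[.24],feed=.2)
r.movep([.40,-.15,.28],q)
print(r.get_state()["clock"])
r.set_joints([1.17,.3,1.433,0,1.4,0])
print(r.get_state()["clock"])
for n in("top","side"):
    c=r.capture(n);np.save(f"pics/{n}7.npy",c,allow_pickle=True)
    y,x=(100,270) if n=="top" else(180,225)
    cv2.imwrite(f"pics/{n}7c.png",cv2.resize(c["image"][:,:,::-1][y:y+105,x:x+120],None,fx=5.5,fy=5.5,interpolation=cv2.INTER_CUBIC))
```

```text
25.39 cmd 1.280 act 1.306 r 0.0464 Ft 5.89 Fr -0.49 Fz 3.75 q6 1.75
25.71 cmd 1.220 act 1.252 r 0.0466 Ft 7.44 Fr -0.22 Fz 4.03 q6 1.81
26.02 cmd 1.175 act 1.214 r 0.0467 Ft 7.40 Fr -0.63 Fz 4.68 q6 1.86
26.4583 [-0.   0.   0.9]
28.3083
30.975
```

View pics/top7c.png

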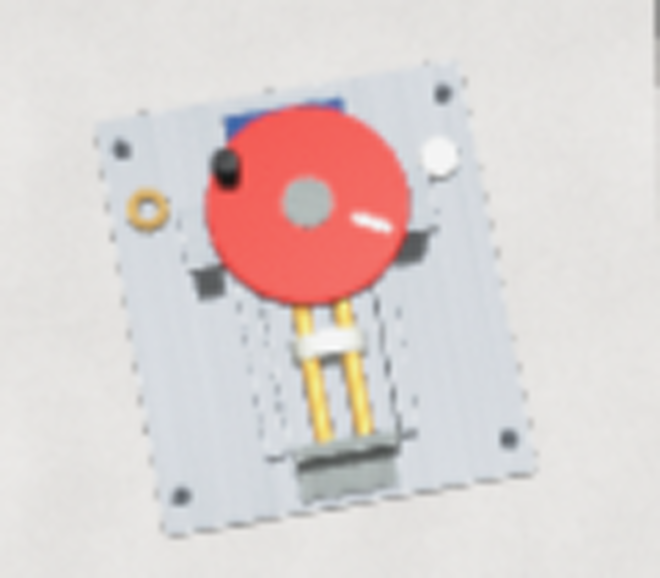

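View pics/side7c.png

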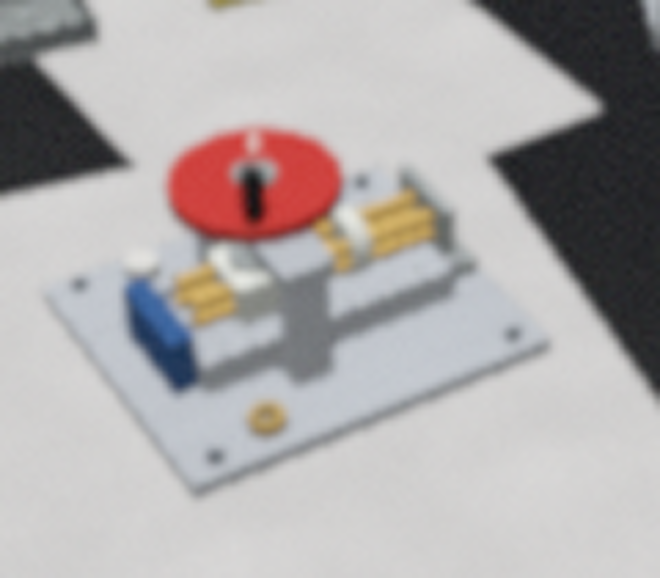

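Run:
```python
from h import *
t0=load("top0");t=load("top7")
ims=[cv2.resize(c["image"][:,:,::-1][160:205,310:360],None,fx=8,fy=8,interpolation=cv2.INTER_CUBIC) for c in(t0,t)]
# predicted outer top edge of push plate if home (fixture x=-.120)
for x,col in((-.120,(0,0,255)),(-.142,(255,0,0))):
  for k,(im,c) in enumerate(zip(ims,(t0,t))):
    uy=np.array([-ux[1],ux[0]])
    for yy in(-.028,.028):
      for z in(.07,.032):
        q=proj(c,[[*(K+x*ux+yy*uy),z]])[0];cv2.circle(im,tuple(((q-[310,160]+.5)*8).astype(int).tolist()),4,col,1)
cv2.imwrite("pics/cmp.png",np.hstack(ims))
P=[back(c,red(c),z) for c,z in((t0,.128),(t,.122))]
print([cv2.minEnclosingCircle(p[:,:2].astype(np.float32))for p in P])
```

```text
[((0.6021835207939148, -0.0009748934535309672), 0.052117761224508286), ((0.6022415161132812, -0.000636826443951577), 0.051960721611976624)]
```

View pics/cmp.png

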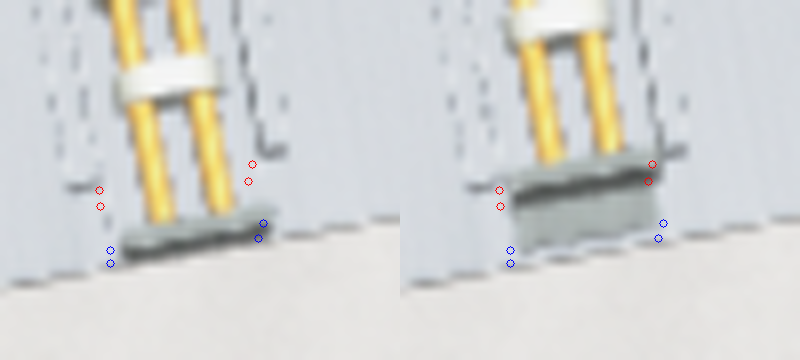

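Run:
```python
from cell import r
r.wait(.3);s=r.get_state();print(s["clock"],s["ft_force"],abs(s["qvel"]).max());r.sign_off()
```

```text
31.375 [ 0.66972803  0.11209361 -0.0440803 ] 0.002796729107013135
the job is handed in; nothing more can be done
```

I pushed the carrier home, tightened the knob to about 43° past snug, let go, and handed the job in at 31.4 s. No verdict was reported.

**Which carrier:** three carriers were in the top view, at pixels (330,165), (238,228) and (428,290). I used the one at (330,165) because it is the smallest and the only one in the fixture.

**Carrier:** I pushed it about 22 mm. It then stopped moving while the push rose from about 1–4 N to about 14 N on each axis combined, roughly 18 N in all. That is well under the 40 N limit. The stop position put the push plate within about 1 mm of where I expected it at home. The final top picture shows the rods and rib moved by about 21 mm. The push plate's edge measured only about 17 mm, which I put down to shading.

**Knob:** I turned it by pushing the peg with the closed fingers.
- **Snug point:** the resistance began to rise at a peg angle of about 1.93–2.01 rad, and I took 1.97.
- **Final angle:** I stopped at 1.214 rad, which is 41–46° past snug, with about 7.4 N at the peg. The top picture gives a peg angle of about 72°, against 70° from the arm.
- **Force readings:** they were taken at rest and ran about 1 N below the figures in the task. The snug point is therefore uncertain by a few degrees, but the result should still be within the 28–63° window.

**Other disagreements:**
- The two cameras differed by 4–9 mm at the fixture.
- The visible fingertips sat about 10–22 mm above the reported tool point. I therefore set the tool lower beside the peg.

In the final pictures of the fixture, the collar and spare pad look unmoved. I did not check the other bystanders again at the end, but the arm went nowhere near them. It finished clear of everything and at rest.

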